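Sweep the carving board clear into the scrap tray

ROBOT

A 6-joint arm with a two-finger parallel gripper is mounted at the origin on the work surface. World frame = base frame: x ahead of the robot, y to its left, z up, the work surface at z = 0. Lengths are in mm, angles in rad, forces in N, time in s.
With the tool pointing down it reaches from about 400 to 925 mm from the base axis. Payload 12.5 kg.
Tool frame: the origin (TCP) lies at the very end of the fingers, on their centre line; the grasp point (between the pads) lies env.grip_point_offset behind it (env.grip_point_offset is the distance from the TCP to the grasp point, in mm); y points along the fingers, z is the direction in which the jaws open and shut, and the axes are right-handed (so a half turn about y gives the same grasp; the last joint's range is limited). The gripper opens to 95 mm and grips with 3 to 60 N. Pads are 20 mm wide; open, the fingers measure 119 mm over their backs; the gripper's body (75 mm by 180 mm) begins 59 mm behind the grasp point.
Start: joints at [-1.297, 0.491, 1.559, -0, 1.092, -0.106], TCP at [231.734, -580.474, 176.961] pointing down, gripper open.
Joint ranges: [-3.1, 3.1], [-0.84, 2.19], [0.05, 2.79], [-1.13, 4.28], [0.06, 2.93], [-2.69, 2.69]. Speed limits (rad/s): [2.22, 2.22, 2.79, 3.14, 3.14, 3.14].

INTERFACE

Orientations are given as [roll, pitch, yaw] about the fixed x, y, z axes, in that order (R = Rz(yaw) Ry(pitch) Rx(roll)).
In Python, from cell import readout, read_camera, env, nets gives the robot as it stands.
- The arm moves only by the tool apply_moves, never from a script. Its argument "increments" is a list of rows, each a list of 3 entries, a list of its own where there are three numbers: the shift along the tool's x, y, z in cm, then the turn, a rotation vector about the tool's x, y, z in degrees, then the finger opening in cm, from 0 to 9.51. A call has exactly 5 rows; each row shifts and turns the pose as measured when the row begins, along the tool's axes as they then stand; what a row does not reach is not made up. A row lasts 1/8 s, in which the tool goes at most 62.5 mm and 10.7 degrees, less where a joint would pass 70% of its speed; a pose out of reach is approached as far as the arm can. A call with a gripper value outside its range is refused whole. The fingers move at their own pace and stop on an object; the grip force is fixed at half the most. Time passes only in rows, so rows that do not move let the fingers close, or fill a call up. It gives the time, the measured TCP pose, the force and the opening at its end, in the units of the state.
- readout.state(): the state, without advancing time (a new reading comes with each control period).
- read_camera(name): name is "scene" or "top" or "wrist"; returns a dict with "img" (384x512x3 uint8, red, green, blue), "vfov" (degrees; the focal length in pixels is half the picture's height over the tangent of half this angle, whatever the lens; pixels are square), "cx", "cy" (the principal point, pixels), "rvec" (rotation vector, rad) and "tvec" (3), from world to camera coordinates, as OpenCV has them; the wrist camera has in their place "mount" (4x4, takes a point from camera to tool coordinates, whose origin is the TCP and whose axes are the tool frame's). Camera axes: x right, y down, z forward; pixel columns grow to the right and rows downward; lengths in mm; the calibration is good to about 2 mm. A picture is of the moment at which its call begins: read the wrist's pose just before it. There is no depth.
- env.job_done(): hands the job in, once; it reports no verdict.
Trained networks look in a picture, given as the dict that the camera call returned (one of the last four; its "shot" number tells which), for a name from the list of things; names that differ only in an ending like _2 or _b are one class to them, and where a whole thing is asked for, a point or a joint stands for the part that bears it (a point fixed in the world has none). Each returns a list of dicts, best first, with "confidence" (0 to 1); they miss things now and then, are a little off and sometimes report something else, mostly with a low value. They report only what shows in the picture. A call takes as long as a camera call.
- nets.look_for(picture, thing): "point" ([x, y, z] in mm, in the coordinates of the camera as it stood for that picture, good to about 4 mm: the middle of the surface that is visible of it).
- nets.mark_of(picture, thing): "point" ([x, y, z] in mm, in the coordinates of the camera as it stood for that picture, good to about 4 mm: a listed point, or the origin of a listed thing).
The state is a dict: "t": time; "joints": joint angles; "qvel": joint speeds; "tau": joint torques, N m; "eef_pos": TCP position; "tcp_rot": TCP orientation; "ft_force": force on the tool from outside, world axes, zero at the start; "moment": the same for the moment, N m; "opening": opening from 0.0 (shut) to 1.0 (fully open).
Only numpy, scipy, OpenCV 4.12 (cv2) and the standard library are available. Lean on these libraries where they do the work, as an engineer would, in place of code of your own. Each camera call takes 0.05 s, during which the arm holds its last target. There are 200 camera calls.

TASK

Clear the carving board: with closed fingers, sweep the three pale wood offcuts across the board and over its edge so that all of them drop into the blue scrap tray. Sweep them only - do not pick up or lift any - and send none into the white tray of finished pegs. Leave the two carved figures standing on the board where they are, and do not disturb the tools and the bottle on the bench.

Things in the scene. Friction and masses are not known exactly. Their poses are not given: they have to be found in the camera images.
- board: Fixed dark-wood carving board, 300 x 300 mm and 40 mm thick, on the bench; bare flat top without rims. Origin at the centre of its underside, so its top is 40 mm above the origin; x and y along its edges, z up. A tray stands against its +y edge and another against its -y edge.
- scrap_tray: Fixed open blue tray for scrap, empty: 280 mm (its x) x 120 mm (its y), 28 mm high (its rim is 12 mm below the board's top), walls 4 mm, floor about 4 mm. Origin at the centre of its underside, axes parallel to the board's. It stands 2 mm from the board's +y or -y edge, its origin 212 mm from the board's: which side differs from start to start.
- keep_tray: Fixed open white tray of the same size against the board's opposite edge, with five finished painted pegs fixed in it, none higher than its rim. Scrap does not belong here. Origin at the centre of its underside.
- offcut_bar_center (a point): Bar-shaped loose pale wood offcut lying flat on the dark board, about 16 g (10 to 25 g); this point is its centre, 9 mm above its underside. 46 (its x) x 26 x 18 mm high.
- offcut_block_center (a point): Square loose pale wood offcut lying flat on the dark board, about 16 g (10 to 25 g); this point is its centre, 9 mm above its underside. 34 x 34 x 18 mm high.
- offcut_step_center (a point): Stepped loose pale wood offcut lying flat on the dark board, about 16 g (10 to 25 g); this point is its centre, 9 mm above its underside. 40 (its x) x 30 mm; 18 mm high over its -x half, 10 mm high over the rest.
- figure_plain: Loose small carved figure of bare mid-brown wood standing on the board near the edge at its +x or -x side (which one differs): square body 28 x 28 mm with a round head, 57 mm high in all, 35 g. Origin at the centre of its foot, z up.
- figure_painted: Loose carved figure of the same size and weight, painted blue with a yellow stripe and a red collar, standing near the opposite edge of the board. Origin at the centre of its foot, z up.
- mallet: Loose round wooden mallet standing on its head, handle up, on the bench to the left beyond the trays: 86 mm across, 240 mm high. Origin at the centre of its underside.
- glue: Loose white bottle with a red cap standing on the bench to the right: 48 mm across, 130 mm high. Origin at the centre of its underside.
- gouge_amber: Loose orange-handled gouge lying on the bench to the right, 235 mm long, 24 mm high. Origin under the blade end of its handle, x along the blade.
- gouge_wood: Loose wooden-handled gouge lying on the bench to the left, 235 mm long, 24 mm high. Origin under the blade end of its handle, x along the blade.

How it is judged:
By the outcome, as a careful person would: the job done as asked, in the order asked, and still so for the second after the job is handed in, with the robot touching nothing.
It also fails if it takes over 58 s, if anything falls off the work surface, if the arm or the gripper's body presses on something with over 40 N, if the wrist force passes 120 N, or if a joint passes its speed limit or range.

## Working session

There is one attempt and no reset: what is moved stays moved. The work goes in short steps, Python scripts to look and compute and a tool call to move; the robot and the scene stay as the last step left them, time stands still between calls to the robot, and variables do not carry over. Pictures are saved under pics/ and viewed, about 8 in all and at most 12, crops included, and the job is handed in when it is done.

Besides the shell and the picture viewer there is one more tool, called after "Emit:" as a command line: name --argument value ..., lists and objects as JSON in quotes. apply_moves: Moves the arm, as the interface text tells. Its arguments: {"type":"object","properties":{"increments":{"type":"array"}},"required":["increments"]}

```bash
mkdir -p pics
cat > h.py <<'E'
import numpy as np, cv2
from scipy.spatial.transform import Rotation as R
from cell import readout, read_camera, env, nets
def world(p,c):
    return R.from_rotvec(np.ravel(c["rvec"])).as_matrix().T@(np.array(p)-np.ravel(c["tvec"]))
def ray(u,v,c,z):
    f=c["img"].shape[0]/2/np.tan(np.radians(c["vfov"])/2)
    M=R.from_rotvec(np.ravel(c["rvec"])).as_matrix().T
    o=-M@np.ravel(c["tvec"]); d=M@np.array([(u-c["cx"])/f,(v-c["cy"])/f,1])
    return o+d*(z-o[2])/d[2]
def save(c,n): cv2.imwrite("pics/"+n,c["img"][:,:,::-1])
E
python3 - <<'E'
from h import *
s=readout.state(); print(s["t"],s["eef_pos"],s["tcp_rot"],s["opening"],env.grip_point_offset)
for n in("top","scene"):
    c=read_camera(n); save(c,n+"0.png")
    for t in "board scrap_tray keep_tray offcut_bar_center offcut_block_center offcut_step_center figure_plain figure_painted mallet glue gouge_amber gouge_wood".split():
        r=nets.mark_of(c,t)
        print(n,t,[(np.round(world(q["point"],c)).tolist(),round(q["confidence"],2)) for q in r[:2]])
E
```

```text
0.0 [ 231.64644227 -580.18189488  176.34861327] [-1.57191205e+00  1.14242025e-04 -2.76180682e+00] 1.0033644926696341 18.8
top board [([565.0, 29.0, 0.0], 0.81)]
top scrap_tray [([538.0, 241.0, -2.0], 0.88)]
top keep_tray [([585.0, -183.0, -0.0], 0.64)]
top offcut_bar_center [([565.0, 25.0, 47.0], 0.51)]
top offcut_block_center [([614.0, -60.0, 49.0], 0.62)]
top offcut_step_center [([533.0, 126.0, 48.0], 0.62)]
top figure_plain [([436.0, 57.0, 37.0], 0.51)]
top figure_painted []
top mallet [([682.0, 94.0, 39.0], 0.63), ([588.0, 481.0, -0.0], 0.62)]
top glue [([618.0, -468.0, -2.0], 0.67)]
top gouge_amber [([389.0, -493.0, 0.0], 0.51)]
top gouge_wood [([355.0, 513.0, -4.0], 0.61), ([388.0, -494.0, 1.0], 0.49)]
scene board [([560.0, 29.0, 3.0], 0.6), ([576.0, 486.0, 2.0], 0.3)]
scene scrap_tray [([541.0, 237.0, 3.0], 0.9)]
scene keep_tray [([583.0, -186.0, 2.0], 0.83), ([611.0, -63.0, 55.0], 0.32)]
scene offcut_bar_center [([566.0, 30.0, 51.0], 0.65)]
scene offcut_block_center [([611.0, -68.0, 53.0], 0.6), ([620.0, -470.0, 5.0], 0.44)]
scene offcut_step_center [([528.0, 128.0, 49.0], 0.49)]
scene figure_plain [([441.0, 55.0, 39.0], 0.71)]
scene figure_painted [([676.0, 97.0, 38.0], 0.61)]
scene mallet [([577.0, 484.0, 3.0], 0.67)]
scene glue [([621.0, -471.0, 4.0], 0.61)]
scene gouge_amber [([387.0, -497.0, 5.0], 0.81), ([617.0, -467.0, 3.0], 0.29)]
scene gouge_wood [([347.0, 511.0, 4.0], 0.67), ([578.0, 485.0, 3.0], 0.28)]
```

View pics/top0.png

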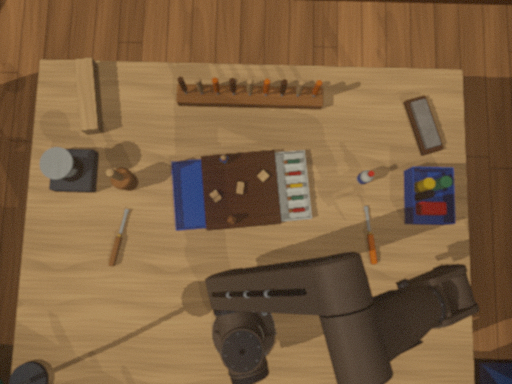

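View pics/scene0.png

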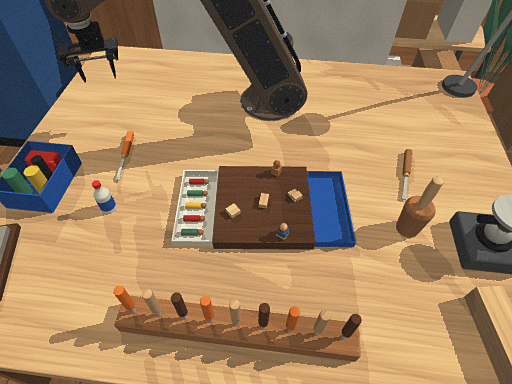

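The scene picture and the top picture agree with the networks. The blue tray is at +y, the bar is at the board's centre, the step is near the blue tray and the block is near the white tray. The figures stand at x ≈ 438 and 677. Next I plan the approach to a point above the board.

```bash
cat >> h.py <<'E'
YB=0.103
def plan(target,n,yaw=YB-np.pi/2):
    s=readout.state(); p=np.array(s["eef_pos"]); M=R.from_euler("xyz",s["tcp_rot"])
    G=R.from_euler("xyz",[-np.pi/2,0,yaw]); t=np.array(target,float)
    for i in range(n):
        d=(t-p)/(n-i); rv=(M.inv()*G).as_rotvec(); a=np.degrees(np.linalg.norm(rv))
        if a>10.5: rv=rv*10.5/a
        print([np.round(M.inv().apply(d)/10,2).tolist(),np.round(np.degrees(rv),1).tolist(),0])
        p=p+d; M=M*R.from_rotvec(rv)
E
python3 -c "
from h import *
plan([520,-10,200],15)"
```

```text
[[-3.19, -0.15, -2.82], [-0.0, -10.5, 0.0], 0]
[[-3.66, -0.15, -2.19], [-0.0, -10.5, 0.0], 0]
[[-3.99, -0.15, -1.49], [-0.0, -10.5, 0.0], 0]
[[-4.2, -0.15, -0.73], [-0.0, -10.5, 0.0], 0]
[[-4.26, -0.15, 0.04], [-0.0, -10.5, 0.0], 0]
[[-4.18, -0.15, 0.82], [-0.0, -10.5, 0.0], 0]
[[-3.96, -0.15, 1.57], [-0.0, -10.5, 0.0], 0]
[[-3.61, -0.15, 2.26], [-0.0, -0.6, 0.0], 0]
[[-3.59, -0.15, 2.3], [-0.0, 0.0, -0.0], 0]
[[-3.59, -0.15, 2.3], [-0.0, 0.0, -0.0], 0]
[[-3.59, -0.15, 2.3], [-0.0, -0.0, -0.0], 0]
[[-3.59, -0.15, 2.3], [-0.0, 0.0, -0.0], 0]
[[-3.59, -0.15, 2.3], [-0.0, -0.0, -0.0], 0]
[[-3.59, -0.15, 2.3], [-0.0, 0.0, -0.0], 0]
[[-3.59, -0.15, 2.3], [-0.0, -0.0, -0.0], 0]
```

Emit:
apply_moves --increments '[[[-3.2,-0.2,-2.8],[0,-10.5,0],0],[[-3.7,-0.2,-2.2],[0,-10.5,0],0],[[-4.0,-0.2,-1.5],[0,-10.5,0],0],[[-4.2,-0.2,-0.7],[0,-10.5,0],0],[[-4.3,-0.2,0],[0,-10.5,0],0]]'

```text
t: 1.92
eef_pos: [327.9, -385.5, 186.5]
tcp_rot: [-1.57, -0.0, -1.826]
ft_force: [-0.2, -0.2, 0.4]
opening: 0.529
```

```bash
python3 -c "
from h import *
s=readout.state();print(s['t'],s['eef_pos'],s['tcp_rot'],s['opening'])
plan([520,-10,200],10)"
```

```text
1.925 [ 327.87301411 -385.54946644  186.48477156] [-1.57034129e+00 -3.63628566e-04 -1.82564822e+00] 0.52943083430246
[[-4.12, -0.14, 0.91], [-0.0, -10.5, 0.0], 0]
[[-3.88, -0.14, 1.65], [-0.0, -10.0, 0.0], 0]
[[-3.54, -0.14, 2.3], [0.0, 0.0, -0.0], 0]
[[-3.54, -0.14, 2.3], [0.0, 0.0, 0.0], 0]
[[-3.54, -0.14, 2.3], [0.0, 0.0, 0.0], 0]
[[-3.54, -0.14, 2.3], [0.0, 0.0, 0.0], 0]
[[-3.54, -0.14, 2.3], [0.0, 0.0, 0.0], 0]
[[-3.54, -0.14, 2.3], [0.0, 0.0, 0.0], 0]
[[-3.54, -0.14, 2.3], [0.0, 0.0, 0.0], 0]
[[-3.54, -0.14, 2.3], [0.0, 0.0, 0.0], 0]
```

Emit:
apply_moves --increments '[[[-4.1,-0.2,0.9],[0,-10.5,0],0],[[-3.9,-0.2,1.7],[0,-10,0],0],[[-3.6,-0.1,2.3],[0,0,0],0],[[-3.6,-0.1,2.3],[0,0,0],0],[[-3.6,-0.1,2.3],[0,0,0],0]]'

```text
t: 2.55
eef_pos: [425.2, -188.9, 194.6]
tcp_rot: [-1.569, -0.002, -1.455]
ft_force: [0.6, -0.1, -0.7]
opening: 0.027
```

Emit:
apply_moves --increments '[[[-3.6,-0.1,2.3],[0,0,0],0],[[-3.6,-0.1,2.3],[0,0,0],0],[[-3.6,-0.1,2.3],[0,0,0],0],[[-3.6,-0.1,2.3],[0,0,0],0],[[-3.6,-0.1,2.3],[0,0,0],0]]'

```text
t: 3.18
eef_pos: [521.5, 10.0, 200.6]
tcp_rot: [-1.566, -0.003, -1.455]
ft_force: [0.0, -2.0, 0.6]
opening: 0.004
```

```bash
cat >> h.py <<'E'
def wristcam(n):
    s=readout.state(); c=read_camera("wrist"); save(c,n)
    T=np.eye(4); T[:3,:3]=R.from_euler("xyz",s["tcp_rot"]).as_matrix(); T[:3,3]=s["eef_pos"]
    W=np.linalg.inv(T@np.array(c["mount"])); c["rvec"]=R.from_matrix(W[:3,:3]).as_rotvec(); c["tvec"]=W[:3,3]
    return s,c
def pick(c,t):
    r=nets.mark_of(c,t); return [(np.round(world(q["point"],c)).tolist(),round(q["confidence"],2)) for q in r[:2]]
E
python3 -c "
from h import *
s,c=wristcam('w1.png');print(s['t'],s['eef_pos'],s['tcp_rot'],s['opening'])
for t in 'board scrap_tray keep_tray offcut_bar_center offcut_block_center offcut_step_center figure_plain figure_painted'.split(): print(t,pick(c,t))"
```

```text
3.175 [521.51406049   9.98983498 200.64296785] [-1.56637498 -0.00347451 -1.4552154 ] 0.004150498674087559
board [([558.0, 27.0, -3.0], 0.8)]
scrap_tray []
keep_tray []
offcut_bar_center [([567.0, 29.0, 45.0], 0.78), ([560.0, 25.0, -0.0], 0.63)]
offcut_block_center [([612.0, -63.0, 50.0], 0.69)]
offcut_step_center [([535.0, 128.0, 48.0], 0.69)]
figure_plain [([438.0, 53.0, 39.0], 0.97)]
figure_painted [([676.0, 92.0, 41.0], 0.6)]
```

View pics/w1.png

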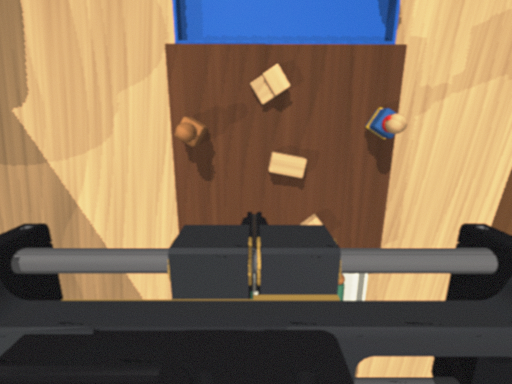

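The wrist view shows the board's +y edge at row 44, from (166,44) to (405,44), with the blue tray beyond it. The step is at (270,84), the bar at (288,165), the plain figure at (190,130) and the painted one at (385,123). I check these positions with ray casting.

```bash
cat >> h.py <<'E'
def yaw_now(): return readout.state()["tcp_rot"][2]
B0=np.array([561.,29.])
def bf(p,yb=YB):
    d=np.array(p)[:2]-B0; return np.round([d@[np.cos(yb),np.sin(yb)],d@[-np.sin(yb),np.cos(yb)]],1)
def bw(x,y): return B0+x*np.array([np.cos(YB),np.sin(YB)])+y*np.array([-np.sin(YB),np.cos(YB)])
E
python3 - <<'E'
from h import *
s,c=wristcam('w1b.png')
P=[ray(u,v,c,40) for u,v in((166,44),(405,44))]
print(P,np.arctan2(*(P[1]-P[0])[[1,0]]),np.linalg.norm(P[1]-P[0]))
for n,u,v,z in(("cornL",166,44,40),("cornR",405,44,40),("step",270,84,54),("bar",288,165,58)): p=ray(u,v,c,z); print(n,p,bf(p))
for n,p in(("plain",(438,54)),("paint",(677,95)),("block",(612,-63))): print(n,bf(p))
print("tcp",bf(s["eef_pos"]))
E
```

```text
[array([397.04931193, 155.16484426,  40.        ]), array([689.06611939, 188.95668675,  40.        ])] 0.11520641359136177 293.9654817451443
cornL [397.04931193 155.16484426  40.        ] [-150.1  142.4]
cornR [689.06611939 188.95668675  40.        ] [143.8 145.9]
step [529.05152348 122.30480198  54.        ] [-22.2  96.1]
bar [564.78638944  26.49956279  58.        ] [ 3.5 -2.9]
plain [-119.8   37.5]
paint [122.2  53.7]
block [ 41.3 -96.8]
tcp [-42.2 -17. ]
```

```bash
python3 -c "
from h import *
plan([*bw(-21,54),45],5)"
```

```text
[[-1.42, 3.11, 0.43], [-0.2, 0.6, 0.2], 0]
[[-1.42, 3.11, 0.42], [-0.0, 0.0, -0.0], 0]
[[-1.42, 3.11, 0.42], [-0.0, 0.0, -0.0], 0]
[[-1.42, 3.11, 0.42], [-0.0, 0.0, -0.0], 0]
[[-1.42, 3.11, 0.42], [-0.0, 0.0, -0.0], 0]
```

Emit:
apply_moves --increments '[[[-3.0,2.5,1.0],[-0.2,0.6,0.2],0],[[-3.0,3.5,1.0],[0,0,0],0],[[-1.0,4.0,0.1],[0,0,0],0],[[0,3.5,0],[0,0,0],0],[[0,1.5,0],[0,0,0],0]]'

```text
t: 4.3
eef_pos: [536.6, 78.8, 48.6]
tcp_rot: [-1.565, -0.001, -1.472]
ft_force: [0.1, -0.1, -0.2]
opening: 0.004
```

```bash
python3 -c "
from h import *
s=readout.state();print(bf(s['eef_pos']),s['eef_pos'],s['tcp_rot'])
plan([*bw(-21,54),44],2)"
```

```text
[-19.1  52. ] [536.64662247  78.7685085   48.56630648] [-1.56455186e+00 -7.23000874e-04 -1.47239601e+00]
[[-0.1, 0.23, -0.1], [-0.4, -0.3, 0.0], 0]
[[-0.1, 0.23, -0.09], [0.0, 0.0, 0.0], 0]
```

Emit:
apply_moves --increments '[[[0,0.4,-0.2],[-0.4,-0.3,0],0],[[-1.5,0.05,0],[0,0,0],0],[[-1.5,0,0],[0,0,0],0],[[-1.5,0,0],[0,0,0],0],[[-1.0,0,0],[0,0,0],0]]'

```text
t: 4.92
eef_pos: [530.1, 136.4, 46.7]
tcp_rot: [-1.568, -0.001, -1.469]
ft_force: [-0.2, 0.6, -0.1]
opening: 0.004
```

```bash
python3 -c "
from h import *
s,c=wristcam('w2.png');print(s['t'],bf(s['eef_pos']),s['eef_pos'],s['tcp_rot'])
p=pick(c,'offcut_step_center');print(p,[bf(q[0]) for q in p])"
```

```text
4.925 [-19.7 110. ] [530.07062637 136.35897472  46.74853078] [-1.56794149e+00 -5.95122331e-04 -1.46860223e+00]
[([533.0, 127.0, 48.0], 0.93)] [array([-17.8, 100.4])]
```

View pics/w2.png

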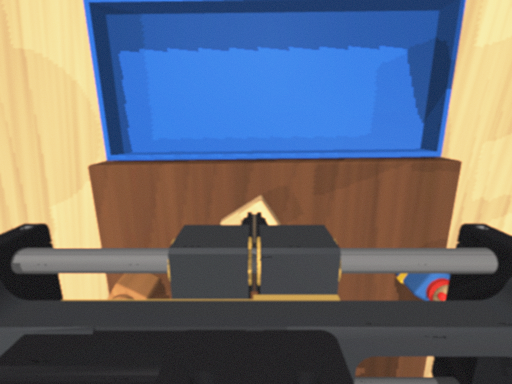

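The piece's far corner shows at (262,196), next to the fingertips at about (255,215). I check with ray casting and the scene camera whether it moved.

Run:
```python
from h import *
s,c=wristcam('w2b.png')
for u,v,z in((262,196,50),(262,196,58),(222,220,50),(100,160,40),(255,213,47)): print(u,v,z,bf(ray(u,v,c,z)))
c=read_camera("scene"); p=pick(c,'offcut_step_center');print(p,[bf(q[0]) for q in p])
cv2.imwrite("pics/s2.png",cv2.resize(c["img"][130:270,160:370,::-1],None,fx=3,fy=3))
```

```text
262 196 50 [-12.7 122.5]
262 196 58 [-13.  124.7]
222 220 50 [-44.5 102.7]
100 160 40 [-140.4  149.4]
255 213 47 [-18.2 107.5]
[([530.0, 127.0, 54.0], 0.39)] [array([-20.8, 100.7])]
```

View pics/s2.png

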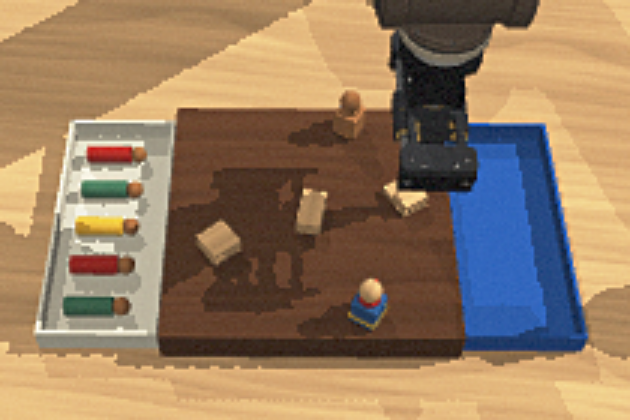

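Run:
```python
from h import *
c=read_camera("scene")
K=np.array([[0,0,c["cx"]],[0,0,c["cy"]],[0,0,1.]]);f=192/np.tan(np.radians(c["vfov"])/2);K[0,0]=K[1,1]=f
e=np.array(readout.state()["eef_pos"]);print(e,readout.state()["joints"])
for q in(e,e+[0,0,20],e+[0,0,80]):
    u=cv2.projectPoints(q.reshape(1,3),np.ravel(c["rvec"]),np.ravel(c["tvec"]),K,None)[0].ravel(); print(u,(u-[160,130])*3)
for u,v in((405,197),(385,198),(428,195),(405,180),(405,215)): print(bf(ray(u/3+160,v/3+130,c,54)))
```

```text
[530.1195016  134.65102393  46.21601808] [ 1.28395615e-01  5.52663402e-01  1.88140183e+00 -1.17301414e-03
  7.05668997e-01  2.82011231e-02]
[297.57342351 195.8563263 ] [412.72027053 197.56897891]
[298.23916573 191.99112579] [414.71749719 185.97337737]
[300.35483949 179.70783799] [421.06451847 149.12351397]
[-14.5  99. ]
[-12.7  77.8]
[-17.6 123.4]
[-37.3 100.3]
[ 9.1 97.6]
```

Run:
```python
from h import *
a=cv2.imread("pics/w2b.png")[170:240,200:310]; c=read_camera("scene"); b=c["img"][160:230,260:370,::-1]
cv2.imwrite("pics/z3.png",cv2.resize(np.hstack([a,b]),None,fx=3.6,fy=3.6,interpolation=cv2.INTER_CUBIC))
print(read_camera("wrist")["mount"])
```

```text
[[ 4.35653618e-04  9.69272406e-01  2.45989456e-01 -6.87651552e+01]
 [-1.52593523e-03 -2.45988549e-01  9.69271533e-01 -2.07469337e+02]
 [ 9.99998741e-01 -7.97630627e-04  1.37188111e-03  5.30827336e-01]
 [ 0.00000000e+00  0.00000000e+00  0.00000000e+00  1.00000000e+00]]
```

View pics/z3.png

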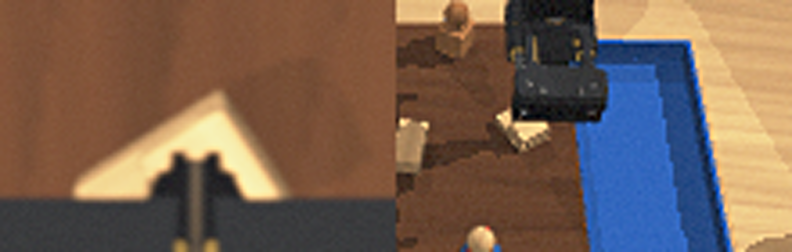

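The fingertip is hovering above the step piece and casting a shadow on it, so the true height looks greater than the readout says. I check the wrist view's scale against the board's 300 mm width.

Run:
```python
from h import *
s,c=wristcam('w4.png'); print(s["eef_pos"],s["ft_force"])
g=c["img"].astype(int); f=192/np.tan(np.radians(c["vfov"])/2); print("f",f,c["cx"],c["cy"])
for v in(165,170,175,180,185):
    d=np.abs(np.diff(g.sum(2)[v])); # edges of dark board
    row=g[v]; dark=(row.sum(1)<260)&(row[:,0]>row[:,2]); u=np.where(dark)[0]
    a,b=u.min(),u.max()+1
    for z in(20,30,40): print(v,a,b,z,round(np.linalg.norm(ray(a,v,c,z)-ray(b,v,c,z)),1))
```

```text
[530.14288406 134.50577052  46.18014773] [ 0.61472807 -0.09111348  0.44568428]
f 271.40581255869995 253.9524041893749 190.55056276280547
165 185 461 20 239.8
165 185 461 30 229.5
165 185 461 40 219.3
170 149 460 20 271.3
170 149 460 30 259.7
170 149 460 40 248.1
175 181 459 20 243.8
175 181 459 30 233.3
175 181 459 40 222.9
180 150 458 20 271.2
180 150 458 30 259.6
180 150 458 40 248.0
185 152 451 20 264.5
185 152 451 30 253.2
185 152 451 40 241.9
```

The wrist scale suggests the tool is higher than reported. I lift, go back behind the piece, and feel for the board gently to get the true height.

Emit:
apply_moves --increments '[[[0,-3,0],[0,0,0],0],[[-0.0,0,0],[0,0,0],0],[[3.0,0,0],[0,0,0],0],[[2.5,0,0],[0,0,0],0],[[0,2.5,0],[0,0,0],0]]'

```text
t: 6.0
eef_pos: [535.9, 77.2, 50.6]
tcp_rot: [-1.568, -0.001, -1.471]
ft_force: [0.8, 1.2, -0.5]
opening: 0.002
```

Emit:
apply_moves --increments '[[[0,0.5,0],[0,0,0],0],[[0,0,0],[0,0,0],0],[[0,0.3,0],[0,0,0],0],[[0,0,0],[0,0,0],0],[[0,0,0],[0,0,0],0]]'

```text
t: 6.62
eef_pos: [535.3, 77.3, 41.5]
tcp_rot: [-1.57, -0.001, -1.471]
ft_force: [0.7, 0.7, -0.3]
opening: 0.003
```

Emit:
apply_moves --increments '[[[0,0.2,0],[0,0,0],0],[[0,0,0],[0,0,0],0],[[0,0.2,0],[0,0,0],0],[[0,0,0],[0,0,0],0],[[0,0,0],[0,0,0],0]]'

```text
t: 7.25
eef_pos: [535.4, 77.4, 37.6]
tcp_rot: [-1.57, -0.001, -1.471]
ft_force: [0.5, -0.3, -0.2]
opening: 0.006
```

Run:
```python
from h import *
s,c=wristcam('w5.png'); print(s["eef_pos"],s["ft_force"]); b=read_camera("scene")["img"][150:230,230:350,::-1]
a=c["img"][170:250,200:320,::-1]
cv2.imwrite("pics/z5.png",cv2.resize(np.hstack([a,b]),None,fx=3.3,fy=3.3,interpolation=cv2.INTER_CUBIC))
```

```text
[535.40590007  77.42124438  37.61429016] [ 0.54718885 -0.34029547 -0.1594057 ]
```

View pics/z5.png

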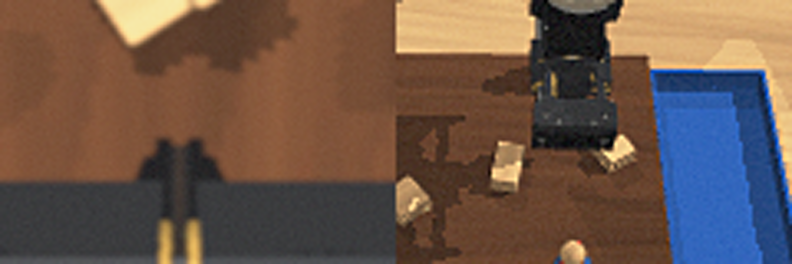

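The readout says 37.6 mm, below the board's top, yet nothing is touching, so the height reading is biased. I keep feeling downward.

Emit:
apply_moves --increments '[[[0,0.25,0],[0,0,0],0],[[0,0,0],[0,0,0],0],[[0,0.25,0],[0,0,0],0],[[0,0,0],[0,0,0],0],[[0,0,0],[0,0,0],0]]'

```text
t: 7.98
eef_pos: [535.4, 77.4, 32.2]
tcp_rot: [-1.57, -0.001, -1.471]
ft_force: [-0.3, -0.6, 0.9]
opening: 0.009
```

Emit:
apply_moves --increments '[[[0,0.2,0],[0,0,0],0],[[0,0,0],[0,0,0],0],[[0,0.2,0],[0,0,0],0],[[0,0,0],[0,0,0],0],[[0,0,0],[0,0,0],0]]'

```text
t: 8.6
eef_pos: [535.4, 77.4, 27.9]
tcp_rot: [-1.57, -0.001, -1.471]
ft_force: [0.1, -0.7, -0.7]
opening: 0.007
```

Emit:
apply_moves --increments '[[[0,0.15,0],[0,0,0],0],[[0,0,0],[0,0,0],0],[[0,0.15,0],[0,0,0],0],[[0,0,0],[0,0,0],0],[[0,0,0],[0,0,0],0]]'

```text
t: 9.22
eef_pos: [535.4, 77.4, 24.7]
tcp_rot: [-1.57, -0.001, -1.471]
ft_force: [0.1, 1.1, 0.8]
opening: 0.005
```

Run:
```python
from h import *
s,c=wristcam('w6.png'); print(s["eef_pos"],s["ft_force"],s["tau"],s["joints"]); b=read_camera("scene"); b=b["img"][150:230,230:350,::-1]
a=c["img"][170:250,200:320,::-1]
cv2.imwrite("pics/z6.png",cv2.resize(np.hstack([a,b]),None,fx=3.3,fy=3.3,interpolation=cv2.INTER_CUBIC))
```

```text
[535.44598504  77.38405019  24.72667224] [0.12570086 1.07111872 0.82948158] [-1.42370827e-04 -5.72356296e+01 -1.60700405e+01  4.67988336e-02
  3.79304518e-02 -1.87745866e-05] [ 2.17999091e-02  5.80630944e-01  1.90987540e+00 -1.09991893e-03
  6.50080432e-01 -7.71351416e-02]
```

View pics/z6.png

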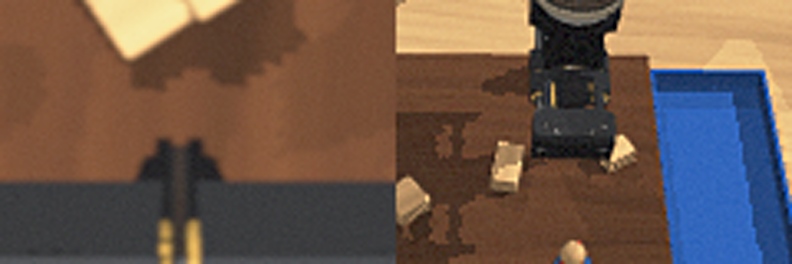

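Emit:
apply_moves --increments '[[[0,0.15,0],[0,0,0],0],[[0,0,0],[0,0,0],0],[[0,0.15,0],[0,0,0],0],[[0,0,0],[0,0,0],0],[[0,0,0],[0,0,0],0]]'

```text
t: 9.95
eef_pos: [535.5, 77.4, 21.5]
tcp_rot: [-1.57, -0.001, -1.471]
ft_force: [0.2, 1.0, 0.1]
opening: 0.005
```

Run:
```python
from h import *
# independent height estimate: solve tool pose (x,y,z) from the board corners in w1 vs known board geometry, and scale in w1 -> w6 of step piece
s=readout.state(); print(s["eef_pos"],s["ft_force"],s["tau"][1:3])
c=read_camera("wrist"); f=192/np.tan(np.radians(c["vfov"])/2); print(c["vfov"],f,c.keys())
c=read_camera("scene"); print(c["vfov"],192/np.tan(np.radians(c["vfov"])/2))
for u,v in((220,166),(310,166),(215,247),(313,247)): print(u,v,ray(u,v,c,40),bf(ray(u,v,c,40)))
```

```text
[535.45325032  77.39785783  21.54871953] [0.17172368 1.03976553 0.07396019] [-57.36963987 -15.87933362]
70.55329493388936 271.40581255869995 dict_keys(['img', 'vfov', 'cx', 'cy', 'mount', 'shot'])
57.33757184495337 351.14919461489023
220 166 [ 428.83388093 -134.64131505   40.        ] [-148.3 -149.2]
310 166 [390.44143493 172.27809367  40.        ] [-154.9  160.1]
215 247 [740.13795341 -93.24242419  40.        ] [ 165.6 -140. ]
313 247 [705.74732908 186.85259717  40.        ] [160.2 142.1]
```

Run:
```python
from h import *
s,c=wristcam('w7.png'); b=read_camera("scene")["img"][40:260,170:330,::-1]
a=c["img"][100:320,100:420,::-1]
cv2.imwrite("pics/z7.png",cv2.resize(np.hstack([a,b]),None,fx=1.66,fy=2.4,interpolation=cv2.INTER_CUBIC))
```

```text
(no output)
```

View pics/z7.png

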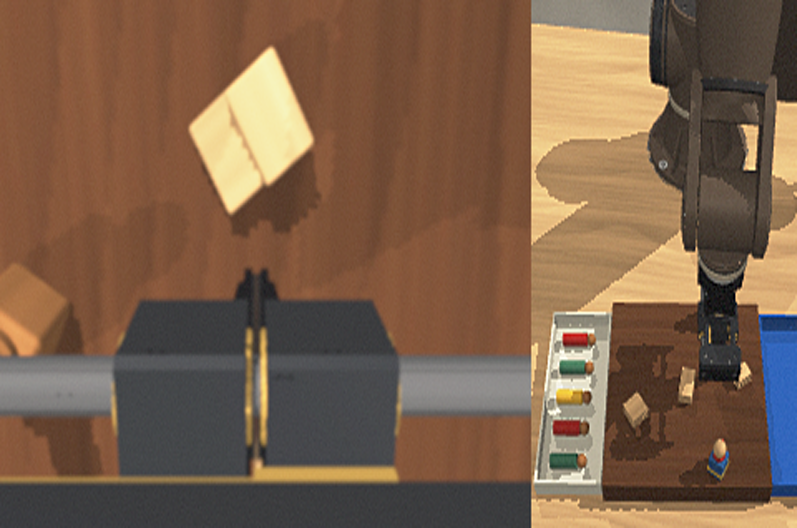

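The finger is clearly above the board surface. I measure the camera height without relying on the focal length, using the step's area in w1 against w7.

Run:
```python
from h import *
def quad(n,box):
    x0,y0,x1,y1=box; im=cv2.imread("pics/"+n)[y0:y1,x0:x1].astype(int)
    m=((im[:,:,2]>150)&(im[:,:,1]>110)).astype(np.uint8)
    cs=sorted(cv2.findContours(m,cv2.RETR_EXTERNAL,cv2.CHAIN_APPROX_NONE)[0],key=cv2.contourArea)[-1]
    r=cv2.minAreaRect(cs); return m.sum(),np.round(r[0]+np.array([x0,y0]),1),np.round(np.array(r[1])+1,1),r[2]
print(quad("w1.png",(240,55,300,112)),quad("w1.png",(260,145,315,185)))
for n in("w5.png","w6.png","w7.png"): print(n,quad(n,(200,100,310,205)))
```

```text
(np.uint64(914), array([269.7,  83.2]), array([27.9, 37.1]), 56.88865280151367) (np.uint64(751), array([287.1, 164.5]), array([37.6, 21.8]), 10.784297943115234)
w5.png (np.uint64(2511), array([251.3, 152.5]), array([46.5, 58.7]), 56.3099365234375)
w6.png (np.uint64(2854), array([251.4, 154.6]), array([49.5, 62.6]), 56.30992889404297)
w7.png (np.uint64(2948), array([251.3, 155.2]), array([50.4, 63.4]), 56.30992889404297)
```

The finger's visible end sits well short of the nominal TCP, by 20 mm or more. The gripper body will therefore be lower than assumed while sweeping, so I turn it a quarter. Its long side then runs along the sweep, clear of both figures. I raise first, then turn.

Emit:
apply_moves --increments '[[[0,-4,0],[0,0,0],0],[[0,-3,0],[0,10.5,0],0],[[0,0,0],[0,10.5,0],0],[[0,0,0],[0,10.5,0],0],[[0,0,0],[0,10.5,0],0]]'

```text
t: 10.78
eef_pos: [535.4, 77.4, 94.1]
tcp_rot: [-1.569, 0.0, -2.222]
ft_force: [-0.9, -1.2, 0.4]
opening: 0.003
```

Emit:
apply_moves --increments '[[[0,0,0],[0,10.5,0],0],[[0,0,0],[0,10.5,0],0],[[0,0,0],[0,10.5,0],0],[[0,0,0],[0,10.5,0],0],[[0,0,0],[0,6,0],0]]'

```text
t: 11.4
eef_pos: [535.1, 77.5, 94.3]
tcp_rot: [-1.57, 0.001, -3.081]
ft_force: [-0.2, 0.8, 0.5]
opening: 0.006
```

Run:
```python
from h import *
s=readout.state(); print(s["t"],s["eef_pos"],bf(s["eef_pos"]),s["tcp_rot"],s["opening"],s["joints"])
plan([*bw(-21,54),45],3,YB-np.pi)
c=read_camera("scene")
for t in ("figure_plain","figure_painted","offcut_step_center"): print(t,pick(c,t))
b=c["img"][110:260,180:380,::-1]
s,c=wristcam('w8.png')
cv2.imwrite("pics/z8.png",np.hstack([cv2.resize(c["img"][:,:,::-1],(400,300)),cv2.resize(b,(400,300))]))
```

```text
11.4 [535.10616006  77.45295323  94.31443995] [-20.8  50.9] [-1.57011847e+00  1.33161810e-03 -3.08149234e+00] 0.006190211997956962 [ 2.19194649e-02  4.74988616e-01  1.85682535e+00 -8.66339901e-04
  8.08422351e-01  1.53321383e+00]
[[0.01, 1.64, -0.11], [-0.0, -2.5, -0.1], 0]
[[0.01, 1.64, -0.1], [0.0, 0.0, 0.0], 0]
[[0.01, 1.64, -0.1], [0.0, 0.0, 0.0], 0]
figure_plain [([437.0, 53.0, 39.0], 0.55)]
figure_painted [([678.0, 94.0, 42.0], 0.62)]
offcut_step_center []
```

View pics/z8.png

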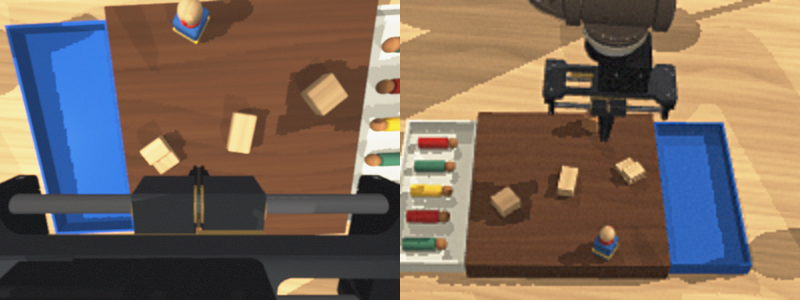

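Run:
```python
from h import *
c=read_camera("scene"); s=readout.state(); e=np.array(s["eef_pos"]); print(e)
for z in(60,80,94,110,120,130,140): p=ray(180+206/2,110+138/2,c,z); print(z,p[:2]-e[:2],bf(p))
```

```text
[535.17061899  77.43149621  94.30866135]
60 [-57.76711724   6.20520882] [-77.5  62.9]
80 [-40.73283749   5.89557818] [-60.6  60.9]
94 [-28.80884167   5.67883673] [-48.8  59.4]
110 [-15.18141787   5.43113222] [-35.3  57.8]
120 [-6.66427799  5.2763169 ] [-26.8  56.8]
130 [1.85286188 5.12150158] [-18.3  55.7]
140 [10.37000176  4.96668626] [-9.9 54.7]
```

Two independent views agree that the real tip is about 34 mm above the reported TCP. Board contact is therefore expected near a reported z of 6. I descend with care.

Emit:
apply_moves --increments '[[[0,3.5,0],[0,-2.5,0],0],[[0,3.0,0],[0,0,0],0],[[0,1.0,0],[0,0,0],0],[[0,0,0],[0,0,0],0],[[0,0,0],[0,0,0],0]]'

```text
t: 12.32
eef_pos: [536.8, 77.5, 19.4]
tcp_rot: [-1.57, 0.005, -3.024]
ft_force: [0.3, 0.6, 0.1]
opening: 0.008
```

Emit:
apply_moves --increments '[[[0,0.4,0],[0,0,0],0],[[0,0,0],[0,0,0],0],[[0,0.2,0],[0,0,0],0],[[0,0,0],[0,0,0],0],[[0,0,0],[0,0,0],0]]'

```text
t: 12.95
eef_pos: [537.8, 77.5, 14.8]
tcp_rot: [-1.569, 0.008, -3.024]
ft_force: [-0.2, -0.6, 0.3]
opening: 0.005
```

Emit:
apply_moves --increments '[[[0,0.2,0],[0,0,0],0],[[0,0,0],[0,0,0],0],[[0,0.15,0],[0,0,0],0],[[0,0,0],[0,0,0],0],[[0,0,0],[0,0,0],0]]'

```text
t: 13.58
eef_pos: [537.8, 77.5, 11.0]
tcp_rot: [-1.569, 0.008, -3.024]
ft_force: [-0.5, 0.5, 0.1]
opening: 0.006
```

Run:
```python
from h import *
s=readout.state(); print(s["t"],s["eef_pos"],bf(s["eef_pos"]),s["tcp_rot"],s["ft_force"],s["tau"])
s,c=wristcam('w9.png'); b=read_camera("scene")["img"][130:230,220:350,::-1]
cv2.imwrite("pics/z9.png",np.hstack([cv2.resize(c["img"][100:250,150:350,::-1],(400,300)),cv2.resize(b,(390,300))]))
```

```text
13.575 [537.77658933  77.52411547  11.00570827] [-18.1  50.7] [-1.56942995  0.00777548 -3.02392321] [-0.54989107  0.54613891  0.07944745] [-7.03959704e-04 -5.79685950e+01 -1.53986549e+01  2.41882273e-02
 -1.03100846e-01  3.25025294e-04]
```

View pics/z9.png

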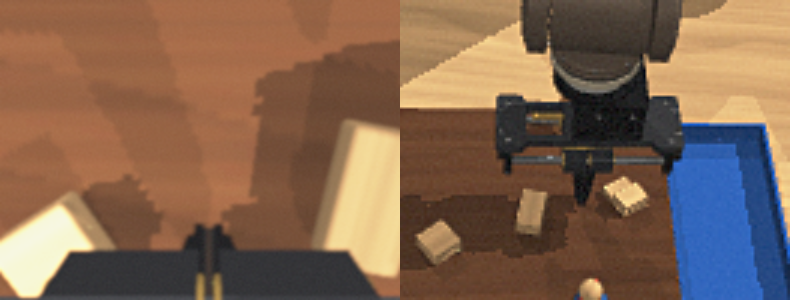

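The tip is between the step and the bar, at scene pixel (281,198). I solve for its height.

Run:
```python
from h import *
c=read_camera("scene"); e=np.array(readout.state()["eef_pos"])
for z in(40,44,48,52,56,60): p=ray(281,198.3,c,z); print(z,(p-e)[:2],bf(p))
r=nets.mark_of(c,"offcut_step_center"); p=pick(c,"offcut_step_center"); print(p,[bf(q[0]) for q in p])
```

```text
40 [3.8754573  5.47936366] [-13.7  55.7]
44 [6.91896515 5.42181295] [-10.7  55.3]
48 [9.96247299 5.36426223] [-7.7 54.9]
52 [13.00598083  5.30671152] [-4.6 54.6]
56 [16.04948868  5.2491608 ] [-1.6 54.2]
60 [19.09299652  5.19161009] [ 1.4 53.8]
[([529.0, 127.0, 54.0], 0.6)] [array([-21.8, 100.8])]
```

Emit:
apply_moves --increments '[[[0.3,0.15,-0.5],[0,0,0],0],[[0,0,-1.5],[0,0,0],0],[[0,0,-1.5],[0,0,0],0],[[0,0,-1.5],[0,0,0],0],[[0,0,-1.0],[0,0,0],0]]'

```text
t: 14.45
eef_pos: [526.9, 141.1, 9.4]
tcp_rot: [-1.569, 0.008, -3.024]
ft_force: [0.2, 0.1, -0.1]
opening: 0.008
```

```bash
cat >> h.py <<'E'
def stat(*things):
    s,c=wristcam('wl.png'); print(round(s["t"],2),np.round(s["eef_pos"],1),bf(s["eef_pos"]),"yaw",round(s["tcp_rot"][2],3),"rp",np.round(s["tcp_rot"][:2],3),np.round(s["ft_force"],1))
    d=read_camera("scene")
    for t in things:
        for n,k in(("w",c),("s",d)):
            p=pick(k,t); print(t,n,[(bf(q[0]).tolist(),q[0][2],q[1]) for q in p[:1]])
E
python3 -c "
from h import *
stat('offcut_step_center')"
```

```text
14.45 [526.9 141.1   9.4] [-22.4 115. ] yaw -3.024 rp [-1.569  0.008] [ 0.2  0.1 -0.1]
offcut_step_center w [([-11.8, 138.9], 50.0, 0.77)]
offcut_step_center s [([-14.0, 137.2], 52.0, 0.44)]
```

Emit:
apply_moves --increments '[[[-0.8,0,0.5],[0,0,0],0],[[-0.3,0,-1.0],[0,0,0],0],[[0,0,-1.5],[0,0,0],0],[[0,0,-1.5],[0,0,0],0],[[0,0,-1.5],[0,0,0],0]]'

```text
t: 15.28
eef_pos: [533.2, 192.6, 9.3]
tcp_rot: [-1.569, 0.008, -3.027]
ft_force: [-0.5, -0.0, 0.7]
opening: 0.003
```

```bash
python3 -c "
from h import *
stat('offcut_step_center')"
```

```text
15.28 [533.2 192.6   9.3] [-10.9 165.6] yaw -3.027 rp [-1.569  0.008] [-0.5 -0.   0.7]
offcut_step_center w [([-11.2, 193.2], 14.0, 0.77)]
offcut_step_center s [([-13.3, 192.4], 15.0, 0.44)]
```

The step lies flat in the blue tray, at z≈14. Next is the bar.

Emit:
apply_moves --increments '[[[0,-4,0],[0,0,0],0],[[-0.4,0,5.2],[0,0,0],0],[[-0.4,0,5.2],[0,0,0],0],[[-0.4,0,5.2],[0,0,0],0],[[-0.3,0,5.2],[0,0,0],0]]'

```text
t: 16.1
eef_pos: [572.6, -17.6, 51.4]
tcp_rot: [-1.569, 0.009, -3.022]
ft_force: [0.5, -0.7, 0.3]
opening: 0.008
```

```bash
python3 -c "
from h import *
stat('offcut_bar_center','offcut_block_center')
plan([*bw(4,-46),8],4,YB-np.pi)"
```

```text
16.1 [572.6 -17.6  51.4] [  6.8 -47.5] yaw -3.022 rp [-1.569  0.009] [ 0.5 -0.7  0.3]
offcut_bar_center w [([45.1, -98.2], 52.0, 0.71)]
offcut_bar_center s [([4.5, 4.6], 51.0, 0.66)]
offcut_block_center w [([43.5, -95.0], 50.0, 0.68)]
offcut_block_center s [([39.3, -96.6], 52.0, 0.45)]
[[0.07, 1.08, 0.02], [-0.1, 1.0, -0.5], 0]
[[0.06, 1.08, 0.03], [0.0, -0.0, 0.0], 0]
[[0.06, 1.08, 0.03], [-0.0, 0.0, -0.0], 0]
[[0.06, 1.08, 0.03], [-0.0, 0.0, -0.0], 0]
```

Emit:
apply_moves --increments '[[[0.3,2.5,0],[0,1,-0.5],0],[[0,1.5,0],[0,0,0],0],[[0,0.1,0],[0,0,0],0],[[0,0,-1.2],[0,0,0],0],[[0,0,-1.5],[0,0,0],0]]'

```text
t: 17.02
eef_pos: [566.8, 16.0, 10.3]
tcp_rot: [-1.569, 0.001, -3.034]
ft_force: [-0.3, -0.4, 0.4]
opening: 0.003
```

Emit:
apply_moves --increments '[[[0,0,-1.5],[0,0,0],0],[[0,0,-1.5],[0,0,0],0],[[0,0,-1.5],[0,0,0],0],[[0,0,-1.0],[0,0,0],0],[[0,0,0],[0,0,0],0]]'

```text
t: 17.65
eef_pos: [560.4, 76.8, 11.3]
tcp_rot: [-1.569, 0.003, -3.031]
ft_force: [-0.1, -0.6, -0.6]
opening: 0.007
```

```bash
python3 -c "
from h import *
stat('offcut_bar_center')"
```

```text
17.65 [560.4  76.8  11.3] [ 4.4 47.6] yaw -3.031 rp [-1.569  0.003] [-0.1 -0.6 -0.6]
offcut_bar_center w [([1.0, 68.3], 44.0, 0.69)]
offcut_bar_center s [([4.1, 68.9], 50.0, 0.52)]
```

Emit:
apply_moves --increments '[[[0,0.1,-1.5],[0,0,0],0],[[0,0.1,-1.5],[0,0,0],0],[[0,0,-1.5],[0,0,0],0],[[0,0,-1.0],[0,0,0],0],[[0,0,0],[0,0,0],0]]'

```text
t: 18.48
eef_pos: [556.7, 131.1, 10.9]
tcp_rot: [-1.567, 0.008, -3.035]
ft_force: [0.0, -0.3, 0.8]
opening: 0.004
```

```bash
python3 -c "
from h import *
stat('offcut_bar_center')"
```

```text
18.48 [556.7 131.1  10.9] [  6.2 102. ] yaw -3.035 rp [-1.567  0.008] [ 0.  -0.3  0.8]
offcut_bar_center w [([4.2, 118.2], 45.0, 0.56)]
offcut_bar_center s [([6.0, 126.1], 51.0, 0.54)]
```

The step in the tray would be under the bar's landing spot. I first slide the bar sideways on the board, to about x −60, so that it lands on a free part of the tray.

Emit:
apply_moves --increments '[[[0,0,0.8],[0,0,-0.5],0],[[0,-4.2,0],[0,0,0],0],[[-3.5,0,-1.8],[0,0,0],0],[[-1.7,0,-1.5],[0,0,0],0],[[0,0,0],[0,0,0],0]]'

```text
t: 19.3
eef_pos: [607.6, 157.3, 53.6]
tcp_rot: [-1.567, -0.004, -3.04]
ft_force: [0.1, -0.3, 0.4]
opening: 0.007
```

```bash
python3 -c "
from h import *
stat('offcut_bar_center','offcut_step_center')"
```

```text
19.3 [607.6 157.3  53.6] [ 59.5 122.8] yaw -3.04 rp [-1.567 -0.004] [ 0.1 -0.3  0.4]
offcut_bar_center w []
offcut_bar_center s [([6.9, 125.0], 53.0, 0.56)]
offcut_step_center w []
offcut_step_center s [([-123.6, 39.9], 39.0, 0.7)]
```

Emit:
apply_moves --increments '[[[0,2.5,0],[0,0,0.2],0],[[0,1.8,0],[0,0,0],0],[[1.5,0,0],[0,0,0],0],[[1.5,0,0],[0,0,0],0],[[1.5,0,0],[0,0,0],0]]'

```text
t: 20.23
eef_pos: [560.5, 150.7, 8.6]
tcp_rot: [-1.567, -0.002, -3.042]
ft_force: [0.5, -0.8, -0.1]
opening: 0.003
```

```bash
python3 -c "
from h import *
stat('offcut_bar_center')"
```

```text
20.23 [560.5 150.7   8.6] [ 12.  121.1] yaw -3.042 rp [-1.567 -0.002] [ 0.5 -0.8 -0.1]
offcut_bar_center w [([116.6, 58.3], 39.0, 0.42)]
offcut_bar_center s [([-159.1, 503.0], 2.0, 0.3)]
```

Emit:
apply_moves --increments '[[[1.3,0,0],[0,0,0],0],[[1.3,0,0],[0,0,0],0],[[1.0,0,0],[0,0,0],0],[[0,0,0],[0,0,0],0],[[-0.5,0,0],[0,0,0],0]]'

```text
t: 21.05
eef_pos: [529.0, 147.6, 9.2]
tcp_rot: [-1.567, -0.0, -3.042]
ft_force: [0.6, 0.1, 0.2]
opening: 0.01
```

Run:
```python
from h import *
stat('offcut_bar_center')
d=read_camera("scene"); c=read_camera("top")
p=pick(c,'offcut_bar_center'); print('top',[(bf(q[0]).tolist(),q) for q in p])
for n,k in(("s",d),):
    im=k["img"].astype(int); m=((im[:,:,0]>150)&(im[:,:,1]>115)&(im[:,:,0]-im[:,:,2]>30)).astype(np.uint8)
    q,_,st,ce=cv2.connectedComponentsWithStats(m)
    for s_,e in zip(st[1:],ce[1:]):
        if 25<s_[4]<500 and 190<e[0]<355 and 150<e[1]<250: print(n,s_,np.round(e,1),bf(ray(*e,k,54)),bf(ray(*e,k,15)))
```

```text
21.05 [529.  147.6   9.2] [-19.6 121.2] yaw -3.042 rp [-1.567 -0.   ] [0.6 0.1 0.2]
offcut_bar_center w [([-59.8, 121.8], 44.0, 0.57)]
offcut_bar_center s []
top [([-121.5, 40.7], ([436.0, 57.0, 39.0], 0.7)), ([73.2, 445.8], ([588.0, 480.0, -1.0], 0.26))]
s [318 198  10  10  89] [322.4 202.5] [ 10.6 183. ] [-18.3 192.3]
s [185 201  22   8  97] [193.4 204.2] [  25.4 -217.5] [  -2.8 -225.9]
s [226 204  14  12  93] [232.5 209.1] [ 41.2 -95.7] [ 13.7 -98.8]
s [280 223   8   7  39] [283.5 225.9] [99.  58.3] [74.1 62.1]
```

Emit:
apply_moves --increments '[[[0,-4,0],[0,0,0],0],[[0.5,0,4.5],[0,0,0],0],[[3.0,0,0],[0,0,0],0],[[0,2.4,0],[0,0,0],0],[[0,1.7,0],[0,0,0],0]]'

```text
t: 22.02
eef_pos: [498.8, 97.7, 9.6]
tcp_rot: [-1.566, 0.003, -3.042]
ft_force: [0.7, 0.8, -0.1]
opening: 0.006
```

```bash
python3 -c "
from h import *
stat('offcut_bar_center','figure_plain')"
```

```text
22.02 [498.8  97.7   9.6] [-54.8  74.7] yaw -3.042 rp [-1.566  0.003] [ 0.7  0.8 -0.1]
offcut_bar_center w [([-58.9, 120.7], 45.0, 0.64)]
offcut_bar_center s [([-58.5, 124.7], 53.0, 0.56)]
figure_plain w []
figure_plain s [([-120.5, 40.6], 41.0, 0.4)]
```

Now push it off: 95 mm along +y.

Emit:
apply_moves --increments '[[[0.2,0,-1.5],[0,0,0],0],[[0,0,-1.5],[0,0,0],0],[[0,0,-1.5],[0,0,0],0],[[0,0,-1.5],[0,0,0],0],[[0,0,-1.0],[0,0,0],0]]'

```text
t: 22.95
eef_pos: [490.4, 172.9, 11.8]
tcp_rot: [-1.566, 0.006, -3.041]
ft_force: [0.7, -0.4, 0.3]
opening: 0.005
```

Emit:
apply_moves --increments '[[[0,0,-1.0],[0,0,0],0],[[0,0,-1.0],[0,0,0],0],[[0,0,-0.7],[0,0,0],0],[[0,0,0],[0,0,0],0],[[0,0,0],[0,0,0],0]]'

```text
t: 23.58
eef_pos: [487.1, 202.2, 11.4]
tcp_rot: [-1.566, 0.006, -3.04]
ft_force: [-0.1, 0.5, -0.2]
opening: 0.007
```

```bash
python3 -c "
from h import *
stat('offcut_bar_center','offcut_step_center')"
```

```text
23.57 [487.1 202.2  11.4] [-55.7 179.9] yaw -3.04 rp [-1.566  0.006] [-0.1  0.5 -0.2]
offcut_bar_center w [([-58.5, 183.0], 13.0, 0.98)]
offcut_bar_center s [([63.7, 450.8], 2.0, 0.73)]
offcut_step_center w [([-9.5, 190.0], 12.0, 0.88)]
offcut_step_center s [([-12.4, 191.3], 15.0, 0.49)]
```

The bar is flat in the tray too. Next is the block.

Emit:
apply_moves --increments '[[[0,-4.2,0],[0,0,-0.3],0],[[-2.5,-0.3,5.3],[0,0,0],0],[[-2.5,0,5.3],[0,0,0],0],[[-2.5,0,5.3],[0,0,0],0],[[-2.2,0,5.3],[0,0,0],0]]'

```text
t: 24.5
eef_pos: [607.5, -1.5, 59.5]
tcp_rot: [-1.566, 0.001, -3.034]
ft_force: [1.0, -0.7, 0.7]
opening: 0.005
```

Emit:
apply_moves --increments '[[[0,0,5.3],[0,0,0],0],[[0,0,4.9],[0,0,0],0],[[0,0,0],[0,0,0],0],[[0,0,0],[0,0,0],0],[[0,0,0],[0,0,0],0]]'

```text
t: 25.12
eef_pos: [619.4, -109.3, 59.3]
tcp_rot: [-1.566, 0.001, -3.038]
ft_force: [0.4, 0.4, -0.0]
opening: 0.004
```

```bash
python3 -c "
from h import *
stat('offcut_block_center')
plan([*bw(41,-145),9],4,YB-np.pi)"
```

```text
25.12 [ 619.4 -109.3   59.3] [  43.9 -143.6] yaw -3.038 rp [-1.566e+00  1.000e-03] [ 0.4  0.4 -0. ]
offcut_block_center w [([44.5, -95.1], 53.0, 0.92)]
offcut_block_center s [([40.2, -97.6], 56.0, 0.45)]
[[0.08, 1.26, 0.03], [-0.3, 0.0, -0.1], 0]
[[0.08, 1.26, 0.03], [-0.0, -0.0, 0.0], 0]
[[0.08, 1.26, 0.03], [0.0, 0.0, 0.0], 0]
[[0.08, 1.26, 0.03], [-0.0, -0.0, -0.0], 0]
```

Emit:
apply_moves --increments '[[[0.2,2.5,0.3],[-0.3,0,0],0],[[0,2.0,0],[0,0,0],0],[[0,0.4,0],[0,0,0],0],[[0,0,-1.5],[0,0,0],0],[[0,0,-1.5],[0,0,0],0]]'

```text
t: 25.95
eef_pos: [615.7, -80.0, 11.1]
tcp_rot: [-1.57, 0.004, -3.036]
ft_force: [-0.5, 0.2, -0.4]
opening: 0.004
```

Emit:
apply_moves --increments '[[[0,0,-1.5],[0,0,0],0],[[0,0,-1.5],[0,0,0],0],[[0,0,-1.5],[0,0,0],0],[[0,0,-1.0],[0,0,0],0],[[0,0,0],[0,0,0],0]]'

```text
t: 26.58
eef_pos: [609.8, -19.0, 12.6]
tcp_rot: [-1.569, 0.006, -3.033]
ft_force: [-0.1, 0.4, 0.5]
opening: 0.005
```

```bash
python3 -c "
from h import *
stat('offcut_block_center')"
```

```text
26.57 [609.8 -19.   12.6] [ 43.6 -52.8] yaw -3.033 rp [-1.569  0.006] [-0.1  0.4  0.5]
offcut_block_center w [([54.4, -27.7], 54.0, 0.77)]
offcut_block_center s [([49.9, -32.3], 54.0, 0.54)]
```

The block is drifting to +x. I back off and push from its other side.

Emit:
apply_moves --increments '[[[0,0,1.0],[0,0,-0.3],0],[[-1.5,0.3,0],[0,0,0],0],[[0,0,-1.5],[0,0,0],0],[[0,0,-1.5],[0,0,0],0],[[0,0,-1.0],[0,0,0],0]]'

```text
t: 27.4
eef_pos: [621.1, 9.8, 9.3]
tcp_rot: [-1.569, -0.001, -3.038]
ft_force: [0.9, -0.1, -0.4]
opening: 0.006
```

```bash
python3 -c "
from h import *
stat('offcut_block_center')"
```

```text
27.4 [621.1   9.8   9.3] [ 57.8 -25.3] yaw -3.038 rp [-1.569e+00 -1.000e-03] [ 0.9 -0.1 -0.4]
offcut_block_center w [([61.1, -2.3], 50.0, 0.86)]
offcut_block_center s [([53.0, -2.5], 55.0, 0.64)]
```

Emit:
apply_moves --increments '[[[-0.5,0,0.4],[0,0,0],0],[[0,0,-1.5],[0,0,0],0],[[0,0,-1.5],[0,0,0],0],[[0,0,-1.0],[0,0,0],0],[[0,0,0],[0,0,0],0]]'

```text
t: 28.22
eef_pos: [623.0, 47.7, 9.4]
tcp_rot: [-1.569, -0.0, -3.038]
ft_force: [-0.6, -0.7, -0.0]
opening: 0.006
```

```bash
python3 -c "
from h import *
stat('offcut_block_center')"
```

```text
28.23 [623.   47.7   9.4] [63.6 12.2] yaw -3.038 rp [-1.569 -0.   ] [-0.6 -0.7 -0. ]
offcut_block_center w []
offcut_block_center s [([53.7, 33.7], 50.0, 0.55)]
```

Emit:
apply_moves --increments '[[[0.3,0,-1.3],[0,0,0],0],[[0.1,0,-1.5],[0,0,0],0],[[0,0,-1.5],[0,0,0],0],[[0,0,-0.5],[0,0,0],0],[[0,0,0],[0,0,0],0]]'

```text
t: 29.05
eef_pos: [613.6, 97.2, 9.3]
tcp_rot: [-1.569, 0.0, -3.039]
ft_force: [0.2, -0.3, 1.2]
opening: 0.005
```

```bash
python3 -c "
from h import *
stat('offcut_block_center','figure_painted')"
```

```text
29.05 [613.6  97.2   9.3] [59.3 62.4] yaw -3.039 rp [-1.569  0.   ] [ 0.2 -0.3  1.2]
offcut_block_center w []
offcut_block_center s [([47.6, 81.5], 53.0, 0.68)]
figure_painted w [([119.9, 50.9], 39.0, 0.61)]
figure_painted s [([118.8, 50.1], 42.0, 0.69)]
```

Emit:
apply_moves --increments '[[[0,0,1.0],[0,0,0],0],[[1.1,0,0],[0,0,0],0],[[0,0,-1.5],[0,0,0],0],[[0,0,-1.5],[0,0,0],0],[[0,0,-1.0],[0,0,0],0]]'

```text
t: 29.98
eef_pos: [598.7, 125.8, 9.3]
tcp_rot: [-1.569, -0.0, -3.042]
ft_force: [-0.2, 0.4, -0.1]
opening: 0.002
```

```bash
python3 -c "
from h import *
stat('offcut_block_center')"
```

```text
29.98 [598.7 125.8   9.3] [47.4 92.4] yaw -3.042 rp [-1.569 -0.   ] [-0.2  0.4 -0.1]
offcut_block_center w [([53.0, 114.2], 50.0, 0.95)]
offcut_block_center s [([50.3, 117.4], 54.0, 0.48)]
```

Emit:
apply_moves --increments '[[[-0.3,0,-1.0],[0,0,0],0],[[0,0,-1.5],[0,0,0],0],[[0,0,-1.5],[0,0,0],0],[[0,0,-1.5],[0,0,0],0],[[0,0,-1.0],[0,0,0],0]]'

```text
t: 30.8
eef_pos: [595.4, 193.6, 9.0]
tcp_rot: [-1.569, -0.0, -3.044]
ft_force: [-0.5, -0.4, -0.6]
opening: 0.005
```

Emit:
apply_moves --increments '[[[0,0,-1.0],[0,0,0],0],[[0,0,-0.8],[0,0,0],0],[[0,0,0],[0,0,0],0],[[0,-3,0],[0,0,0],0],[[0,-4,0],[0,0,0],0]]'

```text
t: 31.42
eef_pos: [591.8, 212.8, 77.5]
tcp_rot: [-1.568, -0.006, -3.043]
ft_force: [0.2, -0.4, -0.1]
opening: 0.003
```

```bash
python3 -c "
from h import *
stat('offcut_block_center','offcut_bar_center','offcut_step_center','figure_plain','figure_painted')"
```

```text
31.43 [591.8 212.8  77.5] [ 49.5 179.7] yaw -3.043 rp [-1.568 -0.006] [ 0.2 -0.4 -0.1]
offcut_block_center w [([57.8, 199.1], 14.0, 0.6)]
offcut_block_center s [([119.3, 55.0], 46.0, 0.73)]
offcut_bar_center w [([-56.3, 184.8], 11.0, 0.41)]
offcut_bar_center s [([-59.7, 191.1], 13.0, 0.63)]
offcut_step_center w []
offcut_step_center s [([-12.5, 190.3], 13.0, 0.69)]
figure_plain w [([-120.6, 39.6], 38.0, 0.96)]
figure_plain s [([53.5, 196.5], 20.0, 0.72)]
figure_painted w []
figure_painted s [([5.6, -500.2], 4.0, 0.7)]
```

All three read z≈13–14 in the blue tray. I lift clear and take the final look.

Emit:
apply_moves --increments '[[[0,-5,0],[0,0,0],0],[[0,-5,0],[0,0,0],0],[[3,-2,3],[0,0,0],0],[[4,0,4],[0,0,0],0],[[4,0,4],[0,0,0],0]]'

```text
t: 32.65
eef_pos: [492.9, 92.3, 199.5]
tcp_rot: [-1.567, -0.007, -3.039]
ft_force: [0.9, -1.0, -0.0]
opening: 0.006
```

Run:
```python
from h import *
s=readout.state(); print(s["t"],s["eef_pos"])
d=read_camera("scene"); c=read_camera("top")
cv2.imwrite("pics/fin.png",np.hstack([cv2.resize(d["img"][130:270,150:370,::-1],(500,318)),cv2.resize(c["img"][130:250,160:320,::-1],(300,318))]))
for k in(d,c):
  for t in("figure_plain","figure_painted","mallet","glue","gouge_amber","gouge_wood","offcut_block_center"): print(t,pick(k,t)[:1])
# pixel shift of the figures from the first scene picture
a=cv2.imread("pics/scene0.png")
for n,(x,y,w,h) in dict(plain=(270,158,14,22),paint=(274,220,16,20)).items():
    r=cv2.matchTemplate(d["img"][y-8:y+h+8,x-8:x+w+8,::-1].copy(),a[y:y+h,x:x+w],cv2.TM_CCOEFF_NORMED); print(n,cv2.minMaxLoc(r)[1::2])
```

```text
32.65 [492.89293132  92.28386506 199.47554913]
figure_plain [([438.0, 59.0, 41.0], 0.43)]
figure_painted [([584.0, -181.0, 4.0], 0.64)]
mallet [([578.0, 483.0, 3.0], 0.81)]
glue [([620.0, -468.0, 4.0], 0.97)]
gouge_amber [([578.0, 482.0, -2.0], 0.74)]
gouge_wood [([348.0, 513.0, 1.0], 0.6)]
offcut_block_center [([596.0, 231.0, 13.0], 0.53)]
figure_plain []
figure_painted [([680.0, 93.0, 38.0], 0.62)]
mallet [([586.0, 482.0, -3.0], 0.77)]
glue []
gouge_amber [([387.0, -492.0, -0.0], 0.68)]
gouge_wood [([356.0, 514.0, -1.0], 0.68)]
offcut_block_center []
plain (0.9945406913757324, (8, 8))
paint (0.9872089624404907, (8, 8))
```

View pics/fin.png

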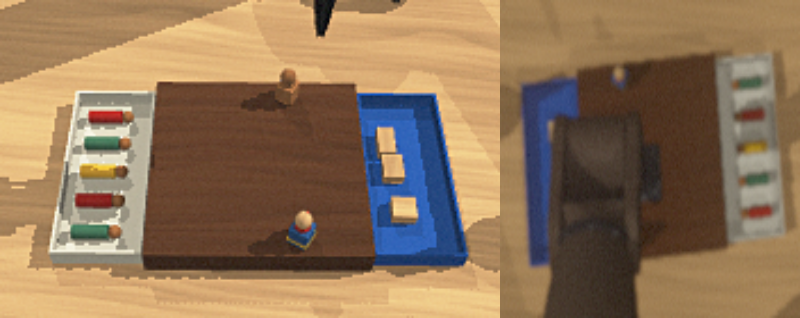

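The final picture shows all three offcuts flat in the blue tray at (386,140), (392,168) and (404,210). The board is clear, both figures have a zero-pixel shift since the start, and nothing is in the white tray. Handing in.

```bash
python3 -c "
from h import *
env.job_done()"
```

```text
the job is handed in; nothing more can be done
```

The board is clear. I swept the step, the bar and the block over the +y edge with closed fingers, and all three lie in the blue scrap tray. I lifted nothing, and handed the job in at about 33 s.

**Last checks:**
- **Offcuts:** the last measurement put each one at about 13 mm, which is flat on the tray floor. The final picture shows all three in the blue tray and none in the white one.
- **Figures:** both stand where they started, with no pixel shift between the first and last scene pictures.
- **Tools and bottle:** the mallet, glue bottle and wooden gouge agree with their starting positions in the scene camera. For the amber gouge only the top camera agreed.
- **Forces:** the force readings I saw stayed at noise level, about 2 N or less.

**What disagreed or went wrong:**
- **Fingertip height:** the real fingertip is about 34 mm above the reported TCP, so my first sweep passed over the step without touching it. I found the offset from the cameras and corrected for it. I also turned the gripper so its body stayed clear of the figures.
- **Network errors:** the networks gave a few false or missing detections. In the final look, the scene camera placed the painted figure in the white tray and the amber gouge at the mallet. The pictures and the other camera contradicted both.
- **Extra pushes:** I moved the bar sideways on the board before pushing it off, so it would not land on the step. The block drifted to one side and needed two corrections.

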